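# Wind a power supply up to the height gauge with a loose crank

### The arm

A 6-joint arm with a two-finger parallel gripper is mounted at the origin on the work surface. World frame = base frame: x ahead of the robot, y to its left, z up, the work surface at z = 0. Lengths are in m, angles in rad, forces in N, time in s.
With the tool pointing down it reaches from about 0.275 to 0.75 m from the base axis. Payload 10.2 kg.
Tool frame: the origin (TCP) lies at the centre of the arm's flange, where the gripper is bolted on; the fingertips stand 166 mm ahead of it and the grasp point (between the pads) lies 147 mm ahead of it; z points along the fingers, y is the line along which they close (so a half turn about z gives the same grasp; the last joint's range is limited). The gripper opens to 88 mm and grips with 3 to 60 N. Pads are 18 mm wide; open, the fingers measure 123 mm over their backs; the gripper's body (75 mm by 187 mm) begins 45 mm behind the grasp point.
Start: joints at [-1.365, 0.313, 1.498, -0, 1.331, -0.223], TCP at [0.218, -0.477, 0.405] pointing down, gripper open.
Joint ranges: [-2.94, 2.94], [-0.97, 2.17], [0.19, 2.56], [-1.23, 4.37], [0.02, 3.11], [-2.88, 2.88]. Speed limits (rad/s): [2.39, 2.39, 3.01, 3.14, 3.14, 3.14].

### API

Orientations are given as a rotation vector (axis times angle).
In Python, from cell import robot gives the robot as it stands.
- The arm moves only by the tool arm_command, never from a script. Its argument "deltas" is text: rows parted by semicolons, each of 7 numbers parted by spaces: the closure, from 0 (fully open) to 1 (shut), then the shift along the tool's x, y, z in mm, then the turn, a rotation vector about the tool's x, y, z in degrees. In form: fingers tx ty tz wx wy wz; .... A call has 1 to 20 rows; each row shifts and turns the commanded pose from where the row before left it, along the tool's axes as they then stand; what a row does not reach is not made up. A row lasts 1/10 s, in which the tool goes at most 50 mm and 8.59 degrees, less where a joint would pass 70% of its speed; a pose out of reach is approached as far as the arm can. A call is refused whole if a number of a shift passes 50 or a number of a turn 8.59, either way. A call with a gripper value outside its range is refused whole. The fingers move at their own pace and stop on an object; "force" is the grip in N (left out, the last holds). Time passes only in rows, so rows that do not move let the fingers close. It gives the time, the measured TCP pose, the force, the opening and the grip force at its end, in the units of the state.
- robot.read_state(): the state, without advancing time (a new reading comes with each control period).
- robot.snapshot(name): name is "scene" or "top" or "wrist"; returns a dict with "image" (384x512x3 uint8, blue, green, red), "fx", "fy", "cx", "cy" (pixels), "extrinsics" (4x4, takes a point from world to camera coordinates); the wrist camera has in their place "tool_from_camera" (4x4, takes a point from camera to tool coordinates, whose origin is the TCP and whose axes are the flange's). Camera axes: x right, y down, z forward; pixel columns grow to the right and rows downward; lengths in m; the calibration is good to about 2 mm. A picture is of the moment at which its call begins: read the wrist's pose just before it. There is no depth.
- robot.sign_off(): hands the job in; it is judged then, once.
The state is a dict: "clock": time; "qpos": joint angles; "joint_velocities": joint speeds; "joint_torque": joint torques, N m; "tool_pos": TCP position; "ee_rot": TCP orientation; "force": force on the tool from outside, world axes, zero at the start; "torque": the same for the moment, N m; "width": finger opening in m; "grip_force": force on a finger pad.
Only numpy, scipy, OpenCV 4.12 (cv2) and the standard library are available. Lean on these libraries where they do the work, as an engineer would, in place of code of your own. Each camera call takes 0.05 s, during which the arm holds its last target. There are 200 camera calls.

### The job

Fit the loose crank fully home on the screw jack's slanting drive shaft, then wind the jack with it until the pointer on the rising platform is level with the finger of the height gauge. Leave the crank on the shaft and let go; do not shift the gauge's finger, lift or push the platform by hand, or disturb the other things on the bench.

Things in the scene. Friction and masses are not known exactly. Their poses are not given: they have to be found in the camera images.
- crank: Loose bare aluminium crank, 0.5 kg, 150 mm long, 117 mm tall, standing on its hub, socket down, at one of two places (the other has a transformer). Origin: centre of hub's underside; z up the hub axis; x along the arm to the knob. Hub: 36 x 36 block, z 0-70 mm. Arm: 22 mm wide, z 40-52, x -52 to 68. Counterweight: 40 mm round at x -50, z 36-66. Balanced about the hub axis.
- crank_boss (a point): On the crank, where to hold it for lifting and fitting: on the hub axis, z = 93 mm. Square boss 30 x 30 mm (faces along the crank's x and y), z 70 to 112 mm. Close the fingers along the crank's y, since along x the knob is in the way. Axes as the crank's.
- crank_socket (a point): On the crank, closed end of its bore: on the hub axis, z = 66 mm; axes as the crank's. Underneath the hub a slot 18 mm wide and 16 mm deep runs right across along the crank's y; above the slot an 18 mm square bore goes on up to here.
- crank_knob (a point): On the crank, middle of its black knob: x = 65 mm, z = 84 mm; axes as the crank's. The knob is a cylinder, 26 mm thick, z 54 to 112 mm, parallel to the hub axis. It spins freely on its spindle, so a hand can hold it and go round in a circle without turning.
- shaft_tip (a point): Free end of the jack's steel drive shaft, on its axis; does not turn with it. z: along the axis out of the free end, 30 deg from vertical, leaning towards the jack's front (robot's side); y level. Shaft 16 mm thick, 8 mm tapered end, 78 mm out of a grey housing 52 mm thick. Crank is home when crank_socket meets this point, hub axis along the shaft. Turning resists 0.2 N m; it stays where left.
- pin_centre (a point): Point on the shaft's axis 58 mm below its tip, where a cross pin 8 mm thick and 44 mm long overall goes through the shaft; axes as shaft_tip's. Shaft and pin start at any angle about the axis, which is not reported. The pin must lie in the hub's slot (two positions half a turn apart, 15 deg of play each way); if not in line, the hub stops on the pin 12 mm short of home.
- pointer (a point): Tip of the small dark pointer (12 mm wide, 6 mm thick) on the right (-y) edge of the jack's platform, at mid thickness, z up. Starts about 18 to 36 mm too low. It moves only up and down: 16 mm up for each full turn of the shaft clockwise as seen looking down on the shaft's free end (negative about shaft_tip's z), any number of turns; down the other way.
- gauge_tip (a point): Tip of the level finger (12 mm wide, 6 mm thick) of the height gauge, a steel post 222 mm tall on a dark foot to the right of the jack; mid thickness of the finger, whose end is 15 to 30 mm beyond the pointer's end. Its height is the height wanted and differs each time. z up.
- lift: The jack's rising steel platform, 170 x 160 x 10 mm, with a power supply 140 x 140 x 60 mm fixed on it. Origin level with its underside, 45 mm towards the jack's front from the platform's middle; z up; x to the jack's back. Not to be pushed by hand.
- transformer: Bystander: steel and copper transformer, 100 x 90 x 66 mm, 0.9 kg, origin in the middle of its underside.
- multimeter: Bystander: black hand meter, 170 x 85 x 36 mm, lying; origin in the middle of its underside.
- screwdriver: Bystander: screwdriver lying on the bench.
- pliers: Bystander: pliers lying, about 165 mm long, 11 mm high.
- circuit_board: Bystander: green circuit board 130 x 100 mm, lying; origin in the middle of its underside.
- solder_reel: Bystander: grey reel, 64 mm across, 50 mm tall; origin in the middle of its underside.
- parts_jar: Bystander: glass jar, 68 mm across, 90 mm tall; origin in the middle of its underside.
- mug: Bystander: white mug, 80 mm across, 92 mm tall; origin in the middle of its underside.
Things that resemble listed ones, but are neither listed nor needed, are in the scene too. Leave any green or orange look-alike of the crank alone.

How it is judged:
By the outcome, as a careful person would: the job done as asked, in the order asked, and still so for the second after the job is handed in, with the robot touching nothing.
It also fails if it takes over 72 s, if anything falls off the work surface, if the arm or the gripper's body presses on something with over 40 N, if the wrist force passes 120 N, or if a joint passes its speed limit or range.

## Working session

There is one attempt and no reset: what is moved stays moved. The work goes in short steps, Python scripts to look and compute and a tool call to move; the robot and the scene stay as the last step left them, time stands still between calls to the robot, and variables do not carry over. Pictures are saved under pics/ and viewed, at most 10 in all, crops included, and the job is handed in when it is done.

Besides the shell and the picture viewer there is one more tool, called after "Emit:" by a JSON object that holds its "api" and its "payload", one argument or row to a line. arm_command: Moves the arm, as the interface text tells. Its arguments: {"type":"object","properties":{"deltas":{"type":"string"},"force":{"type":"number"}},"required":["deltas"]}

```bash
mkdir -p pics; ls; python3 - <<'E'
from cell import robot
import cv2,numpy as np
s=robot.read_state(); print(s)
for n in("scene","top"):
    d=robot.snapshot(n); cv2.imwrite(f"pics/{n}0.png",d["image"]); print(n,d["fx"],d["fy"],d["cx"],d["cy"]); print(d["extrinsics"].round(4).tolist())
d=robot.snapshot("wrist"); print(d["fx"],d["cx"],d["cy"],np.array(d["tool_from_camera"]).round(4).tolist())
cv2.imwrite("pics/both0.png",np.hstack([cv2.imread("pics/scene0.png")]))
E
```

```text
pics
{'clock': 0.0, 'qpos': array([-1.36536479e+00,  3.13441711e-01,  1.49845322e+00, -2.39785787e-05,
        1.33100383e+00, -2.23398848e-01]), 'joint_velocities': array([-0.00176178,  0.00056392, -0.00017968, -0.00088118, -0.00019894,
        0.00041908]), 'joint_torque': array([-4.94611086e-04, -4.02218163e+01, -2.52263975e+01,  6.94215344e-02,
        3.53634625e-02, -8.34640286e-05]), 'tool_pos': array([ 0.21827742, -0.47742431,  0.4041591 ]), 'ee_rot': array([-3.06837504e+00, -6.68186493e-01,  1.81419897e-05]), 'force': array([-0.76363038, -0.18088628, -0.79770757]), 'torque': array([-0.00692125, -0.03744507,  0.01700986]), 'grip_force': 0.0, 'width': 0.0882608417836729}
scene 408.5021108452032 408.5021108452032 252.10629056301016 189.02764288979247
[[0.7936, 0.6083, -0.0116, -0.3961], [0.3844, -0.5161, -0.7655, -0.0954], [-0.4716, 0.6031, -0.6434, 1.6168], [0.0, 0.0, 0.0, 1.0]]
top 483.4298075568752 483.4298075568752 247.42411004072287 191.06892343587015
[[-0.0199, -0.9998, -0.0009, 0.0307], [-0.9976, 0.0199, -0.0669, 0.5108], [0.0669, -0.0004, -0.9978, 1.5471], [0.0, 0.0, 0.0, 1.0]]
267.1254189609867 255.48072617794787 190.59215587619335 [[0.0001, -0.9655, -0.2604, 0.0678], [1.0, 0.0002, -0.0005, -0.0002], [0.0006, -0.2604, 0.9655, 0.0199], [0.0, 0.0, 0.0, 1.0]]
```

View pics/scene0.png

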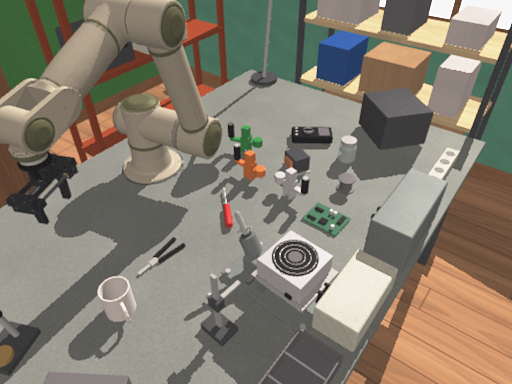

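View pics/top0.png

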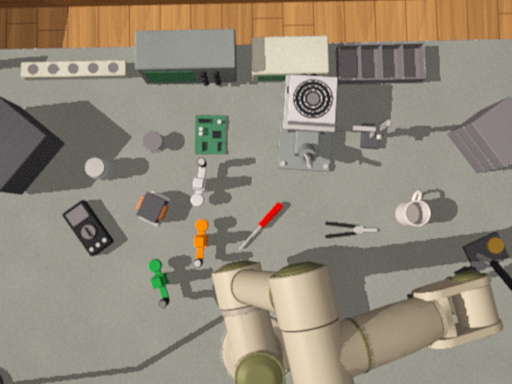

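The top view shows three crank shapes: aluminium at (199,182), orange at (202,240) and green at (159,281). The bare aluminium one fits the description. The transformer is at (153,208), the shaft at about (307,150), and the gauge at about (372,132). I'll confirm with an enlarged crop.

```bash
python3 - <<'E'
import cv2,numpy as np
t=cv2.imread("pics/top0.png");s=cv2.imread("pics/scene0.png")
f=lambda im,x,y,w,h,k:cv2.resize(im[y:y+h,x:x+w],None,fx=k,fy=k,interpolation=cv2.INTER_CUBIC)
a=f(t,170,145,66,75,4);b=f(t,270,100,130,75,4)
c=f(s,260,135,66,75,4);d=f(s,205,205,130,75,4)
cv2.imwrite("pics/crop0.png",np.vstack([np.hstack([a,b]),np.hstack([c,d])]))
E
```

```text
(no output)
```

View pics/crop0.png

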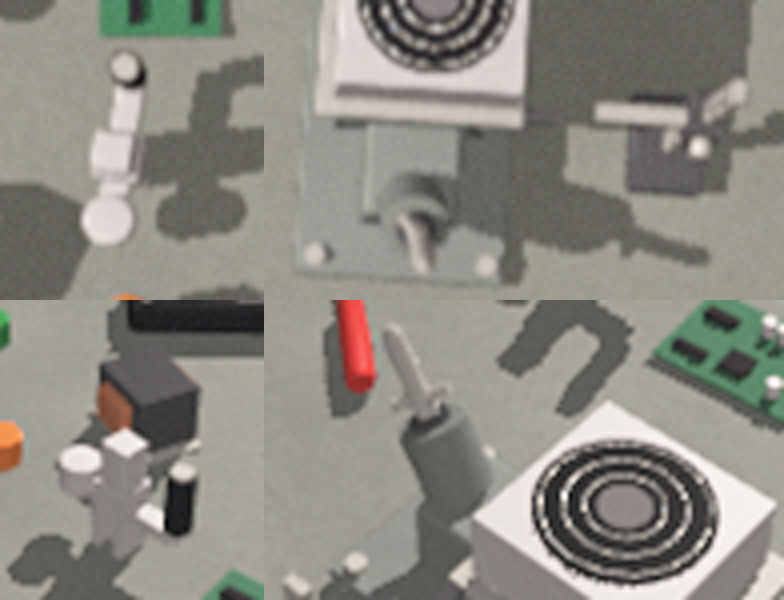

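The crop confirms the bare aluminium crank: boss top at about (198,182), knob top at (202,161). The shaft tip is at about (311,167) in the top view and (236,212) in the scene view. The cross pin is visible.

```bash
cat > h.py <<'E'
import numpy as np,cv2
from scipy.spatial.transform import Rotation as R
from cell import robot
def T(s=None):
    s=s or robot.read_state(); M=np.eye(4); M[:3,:3]=R.from_rotvec(s["ee_rot"]).as_matrix(); M[:3,3]=s["tool_pos"]; return M
def cam(name,fn=None):
    t=T() if name=="wrist" else None
    d=robot.snapshot(name)
    E=np.linalg.inv(t@np.array(d["tool_from_camera"])) if name=="wrist" else np.array(d["extrinsics"])
    K=np.array([[d["fx"],0,d["cx"]],[0,d["fy"],d["cy"]],[0,0,1]])
    if fn: cv2.imwrite("pics/"+fn+".png",d["image"]); np.savez("pics/"+fn+".npz",K=K,E=E)
    return d["image"],K,E
def load(fn): z=np.load("pics/"+fn+".npz"); return cv2.imread("pics/"+fn+".png"),z["K"],z["E"]
def ray(K,E,p):
    d=E[:3,:3].T@np.linalg.solve(K,[p[0],p[1],1]); return -E[:3,:3].T@E[:3,3],d/np.linalg.norm(d)
def onz(K,E,p,z):
    c,d=ray(K,E,p); return c+d*(z-c[2])/d[2]
def tri(obs): # [(K,E,p)...]
    A=np.zeros((3,3));b=np.zeros(3);P=[]
    for K,E,p in obs:
        c,d=ray(K,E,p);M=np.eye(3)-np.outer(d,d);A+=M;b+=M@c;P.append((c,d))
    x=np.linalg.solve(A,b); return x,[round(1e3*np.linalg.norm(np.cross(x-c,d)),1) for c,d in P]
def proj(K,E,X):
    q=K@(E[:3,:3]@X+E[:3,3]); return q[:2]/q[2]
def goto(pos,Rm,t=None):
    "tool-frame shift mm and turn deg from present pose"
    t=T() if t is None else t
    print("shift",(1e3*t[:3,:3].T@(pos-t[:3,3])).round(1),"turn",np.degrees(R.from_matrix(t[:3,:3].T@Rm).as_rotvec()).round(1))
E
python3 - <<'E'
from h import *
a=cam("top","t1");b=cam("scene","s1")
top=a[1:];sc=b[1:]
B=onz(*top,(198.5,182.5),.112);Kn=onz(*top,(201.7,161.2),.112);C=onz(*top,(196.7,200),.066)
print("boss",B,"knob",Kn,"cw",C,np.degrees(np.arctan2(*(Kn-C)[1::-1])))
tip,r=tri([(*top,(311,167)),(*sc,(236.5,212.5))]);print("tip",tip,r)
print(T()[:3,:3].round(3).tolist())
E
```

```text
boss [0.53401531 0.16890548 0.112     ] knob [0.59904427 0.15828741 0.112     ] cw [0.48315443 0.17989586 0.066     ] -10.561906349341577
tip [ 0.56840464 -0.16289889  0.18547767] [np.float64(3.0), np.float64(3.0)]
[[0.909, 0.416, -0.0], [0.416, -0.909, 0.001], [0.0, -0.001, -1.0]]
```

```bash
python3 - <<'E'
from h import *
s=3**.5/2
goto(np.array([.418,-.163,.445]),np.array([[s,0,.5],[0,-1,0],[.5,0,-s]]))
E
```

```text
shift [ 312.4 -203.   -40.4] turn [-6.5 29.5 24. ]
```

Emit:
{"api": "arm_command", "payload": {
  "deltas": "0 39 -25.4 -5 0 0 0; 0 39 -25.4 -5 0 0 0; 0 39 -25.4 -5 0 0 0; 0 39 -25.4 -5 0 0 0; 0 39 -25.4 -5 0 0 0; 0 39 -25.4 -5 0 0 0; 0 39 -25.4 -5 0 0 0; 0 39 -25.4 -5 0 0 0; 0 0 0 0 -1.3 5.9 4.8; 0 0 0 0 -1.3 5.9 4.8; 0 0 0 0 -1.3 5.9 4.8; 0 0 0 0 -1.3 5.9 4.8; 0 0 0 0 -1.3 5.9 4.8; 0 0 0 0 0 0 0; 0 0 0 0 0 0 0"
}}

```text
clock: 1.75
tool_pos: [0.4174, -0.163, 0.4447]
ee_rot: [3.035, 0.004, 0.808]
force: [0.1, -0.8, -0.2]
width: 0.0884
grip_force: 0.0
```

```bash
python3 - <<'E'
from h import *
print(T().round(3))
im,K,E=cam("wrist","w1"); cam("top","t2");cam("scene","s2")
cv2.imwrite("pics/w1x.png",cv2.resize(im,(800,600),interpolation=cv2.INTER_CUBIC))
E
```

```text
[[ 0.868  0.002  0.497  0.417]
 [ 0.003 -1.    -0.001 -0.163]
 [ 0.497  0.002 -0.868  0.445]
 [ 0.     0.     0.     1.   ]]
```

View pics/w1x.png

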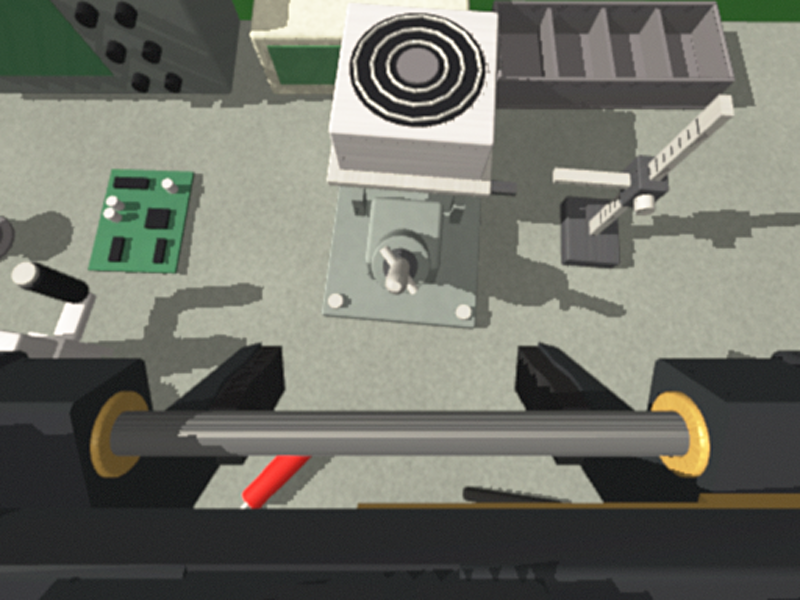

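Wrist view (800x600 scale): shaft tip at (397,287) with the cross pin below it, pointer end at (515,188), gauge finger end at (554,176). Next, an enlarged crop for pin and points.

```bash
python3 - <<'E'
from h import *
w=load("w1")[0];s=load("s2")[0];t=load("t2")[0]
f=lambda im,x,y,w,h,k:cv2.resize(im[y:y+h,x:x+w],None,fx=k,fy=k,interpolation=cv2.INTER_CUBIC)
r1=np.hstack([f(w,230,150,50,37,8),f(w,305,100,50,37,8)])
r2=np.hstack([f(s,225,205,50,37,8),f(s,220,265,100,74,4)])
cv2.imwrite("pics/crop1.png",np.vstack([r1,r2]))
E
```

```text
(no output)
```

View pics/crop1.png

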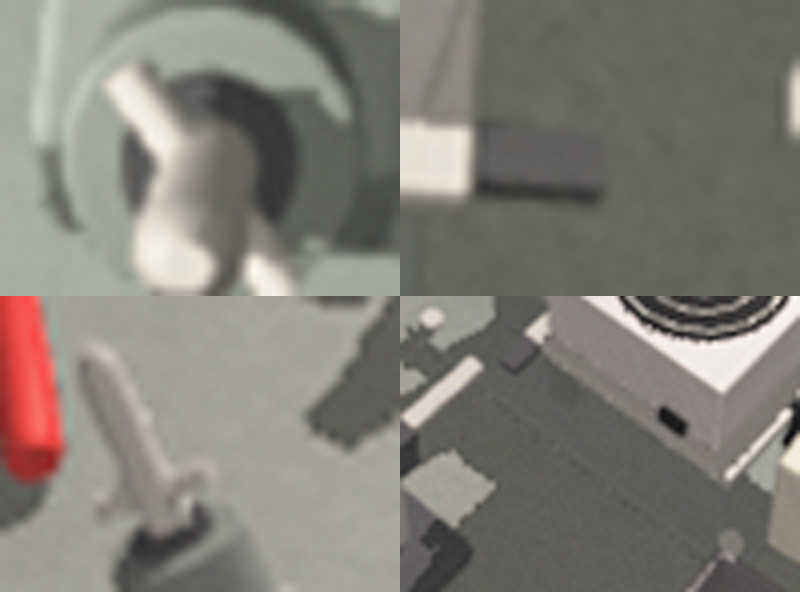

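```bash
python3 - <<'E'
from h import *
w=load("w1")[1:];s=load("s2")[1:];t=load("t2")[1:]
q=lambda n,a,b:(lambda r:print(n,r[0].round(4),r[1]) or r[0])(tri([(*w,a),(*s,b)]))
tip=q("tip",(251.8,182.3),(236.4,211.3))
p1=q("pinL",(245.2,160.2),(237.7,231.1));p2=q("pinR",(265.2,186),(250.2,226.9))
q("alt pinL",(245.2,160.2),(250.2,226.9))
pc=(p1+p2)/2;a=tip-pc;print("len",np.linalg.norm(p1-p2),"axis",a/np.linalg.norm(a),np.linalg.norm(a))
q("pointer",(330.2,120),(248.6,281.4));q("gauge",(353.7,112),(238.5,281.8))
# base front edge yaw, z~.01
A=onz(*w,(323/1.5625,315/1.5625),.012);B=onz(*w,(475/1.5625,327/1.5625),.012);print(A,B)
A=onz(*w,(328/1.5625,183/1.5625),.11);B=onz(*w,(490/1.5625,192/1.5625),.11);print(A,B,np.linalg.norm(A-B))
print(T()[:3,3])
E
```

```text
tip [ 0.5677 -0.1582  0.1861] [np.float64(0.3), np.float64(0.3)]
pinL [ 0.5979 -0.1645  0.1422] [np.float64(18.6), np.float64(18.6)]
pinR [ 0.5922 -0.1601  0.1343] [np.float64(20.2), np.float64(20.2)]
alt pinL [ 0.6092 -0.1495  0.1432] [np.float64(0.2), np.float64(0.2)]
len 0.010630928525761349 axis [-0.49492232  0.07363237  0.86581186] 0.055311698936198535
pointer [ 0.6957 -0.2741  0.0947] [np.float64(2.7), np.float64(2.7)]
gauge [ 0.6908 -0.3029  0.121 ] [np.float64(0.9), np.float64(0.9)]
[ 0.58425055 -0.07878844  0.012     ] [ 0.57121209 -0.24534561  0.012     ]
[ 0.68923337 -0.09559931  0.11      ] [ 0.68027948 -0.24681354  0.11      ] 0.15147908658548775
[ 0.41765351 -0.16298001  0.44470142]
```

```bash
python3 - <<'E'
from h import *
w=load("w1")[1:];s=load("s2")[1:]
tip=np.array([.5677,-.1582,.1861])
L,r1=tri([(*w,(245.2,160.2)),(*s,(250.2,226.9))]);Q,r2=tri([(*w,(265.2,186)),(*s,(237.7,231.1))])
print(L,r1,Q,r2,np.linalg.norm(L-Q),"ctr",(L+Q)/2,(tip-(L+Q)/2)/.058)
y=np.radians(-4);a=np.array([-.5*np.cos(y),-.5*np.sin(y),3**.5/2]);yj=np.array([-np.sin(y),np.cos(y),0]);xj=np.cross(yj,a)
pc=tip-.058*a;print("pc pred",pc, "proj",proj(*w,pc),proj(*s,pc))
# pin dir by intersecting wrist rays with plane through pc normal a
for v,ps in((w,[(245.2,160.2),(265.2,186)]),(s,[(250.2,226.9),(237.7,231.1)])):
    P=[]
    for p in ps:
        c,d=ray(*v,p);P.append(c+d*((pc-c)@a)/(d@a))
    e=P[0]-P[1];print("len",np.linalg.norm(e),"ang from jack x (deg)",np.degrees(np.arctan2(e@yj,e@xj)),"mid off",((P[0]+P[1])/2-pc))
E
```

```text
[ 0.60918774 -0.14950455  0.14318356] [np.float64(0.2), np.float64(0.2)] [ 0.5807744  -0.17379696  0.12808032] [np.float64(1.6), np.float64(1.6)] 0.0403180716245865 ctr [ 0.59498107 -0.16165076  0.13563194] [-0.4703633   0.0594958   0.87013895]
pc pred [ 0.59662936 -0.16022294  0.13587053] proj [253.7777899  171.58947579] [244.45224092 228.97236394]
len 0.04222623945353871 ang from jack x (deg) 41.03197716871244 mid off [-0.00189534 -0.00197506 -0.00101206]
len 0.038593551412819074 ang from jack x (deg) 40.00855476999245 mid off [-0.00171    -0.00026354 -0.00097425]
```

```bash
python3 - <<'E'
from h import *
y=np.radians(-10.5);c,s=np.cos(y),np.sin(y)
goto(np.array([.534,.169,.36]),np.array([[c,s,0],[s,-c,0],[0,0,-1]]))
E
```

```text
shift [  59.3 -332.   131.2] turn [ -2.7 -29.8  10.4]
```

Emit:
{"api": "arm_command", "payload": {
  "deltas": "0 7 -41.5 16.4 0 0 0; 0 7 -41.5 16.4 0 0 0; 0 7 -41.5 16.4 0 0 0; 0 7 -41.5 16.4 0 0 0; 0 7 -41.5 16.4 0 0 0; 0 7 -41.5 16.4 0 0 0; 0 7 -41.5 16.4 0 0 0; 0 7 -41.5 16.4 0 0 0; 0 0 0 0 -0.7 -7.4 2.6; 0 0 0 0 -0.7 -7.4 2.6; 0 0 0 0 -0.7 -7.4 2.6; 0 0 0 0 -0.7 -7.4 2.6; 0 0 0 0 0 0 0; 0 0 0 0 0 0 0"
}}

```text
clock: 3.3
tool_pos: [0.5319, 0.1689, 0.3584]
ee_rot: [3.126, -0.289, 0.013]
force: [-1.0, -0.0, 0.4]
width: 0.0879
grip_force: 0.0
```

```bash
python3 - <<'E'
from h import *
print(T().round(3))
im,K,E=cam("wrist","w2")
print("pred boss",proj(K,E,np.array([.534,.169,.112])),"knob",proj(K,E,np.array([.599,.158,.112])))
cv2.imwrite("pics/w2x.png",cv2.resize(im,(800,600),interpolation=cv2.INTER_CUBIC))
E
```

```text
[[ 0.983 -0.184  0.008  0.532]
 [-0.184 -0.983 -0.003  0.169]
 [ 0.008  0.001 -1.     0.358]
 [ 0.     0.     0.     1.   ]]
pred boss [255.57437916 197.46543253] knob [254.22623637 120.41070785]
```

View pics/w2x.png

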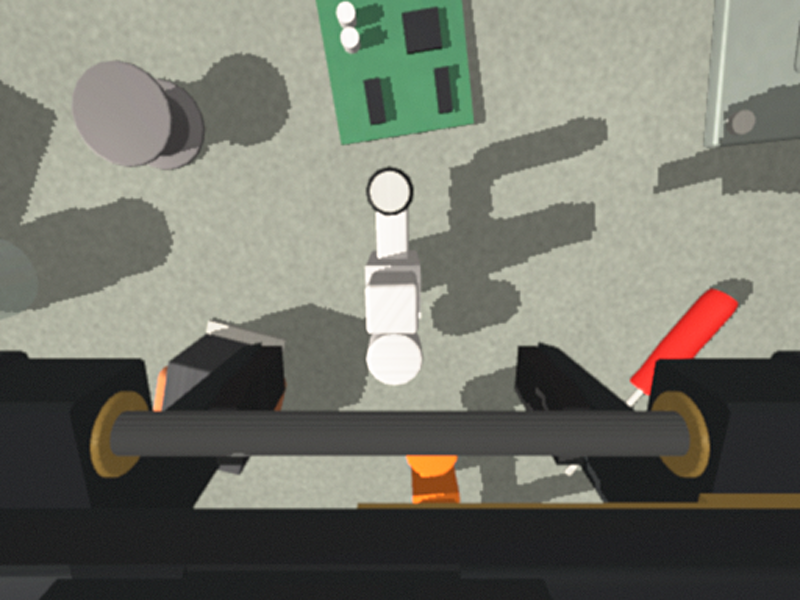

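Centred under the gripper is the bare aluminium crank: boss top at (391,308) and knob top at (390,191) in 800x600 scale. The transformer is at left (235,370), lower than the fingertips will go.

```bash
python3 - <<'E'
from h import *
im,K,E=load("w2")
s=1.5625
g=cv2.cvtColor(im,cv2.COLOR_BGR2GRAY)
m=(g>205).astype(np.uint8); n,l,st,ce=cv2.connectedComponentsWithStats(m)
for i in range(1,n):
    if st[i,4]>100: print(st[i],ce[i].round(1))
B=onz(K,E,(391.5/s-.2,308/s-.2),.112);N=onz(K,E,(390/s-.2,191/s-.2),.112);C=onz(K,E,(394/s-.2,358/s-.2),.066)
d=N-B;yw=np.arctan2(d[1],d[0]);print(B,N,C,np.linalg.norm(d),np.degrees(yw),np.degrees(np.arctan2(*(N-C)[1::-1])))
c,q=np.cos(yw),np.sin(yw)
goto(np.array([B[0],B[1],.240]),np.array([[c,q,0],[q,-c,0],[0,0,-1]]))
E
```

```text
[215   1  12  16 133] [220.7   7.7]
[456   0  10  93 207] [460.8  50.6]
[218  17  12  15 129] [223.1  23.7]
[237 110  24  25 474] [248.8 122.2]
[240 136  20  29 504] [249.5 149.5]
[ 233  170   37   77 1960] [250.  211.6]
[0.53533945 0.17343903 0.112     ] [0.59845407 0.16214546 0.112     ] [0.4863342  0.18189803 0.066     ] 0.06411708221689276 -10.14499298628753 -9.991479602745445
shift [  1.8  -5.2 118.5] turn [ 0.1 -0.5 -0.4]
```

Emit:
{"api": "arm_command", "payload": {
  "deltas": "0 1 -2 20 0 0 0; 0 1 -2 30 0 -0.5 -0.4; 0 0 0 30 0 0 0; 0 0 0 25 0 0 0; 0 0 0 13 0 0 0; 0 0 0 0 0 0 0; 1 0 0 0 0 0 0; 1 0 0 0 0 0 0; 1 0 0 0 0 0 0; 1 0 0 0 0 0 0; 1 0 0 0 0 0 0; 1 0 0 0 0 0 0",
  "force": 40
}}

```text
clock: 4.55
tool_pos: [0.5344, 0.1723, 0.2408]
ee_rot: [3.128, -0.281, -0.005]
force: [0.6, 0.8, 0.2]
width: 0.0425
grip_force: 0.0
```

Emit:
{"api": "arm_command", "payload": {
  "deltas": "1 0 0 0 0 0 0; 1 0 0 0 0 0 0; 1 0 0 0 0 0 0; 1 0 0 0 0 0 0",
  "force": 40
}}

```text
clock: 4.95
tool_pos: [0.5344, 0.1723, 0.2407]
ee_rot: [3.128, -0.281, -0.005]
force: [-0.3, -0.1, 0.2]
width: 0.0296
grip_force: 40.0
```

Emit:
{"api": "arm_command", "payload": {
  "deltas": "1 0 0 -15 0 0 0; 1 0 0 -25 0 0 0; 1 0 0 -40 0 0 0; 1 0 0 -40 0 0 0; 1 0 0 -40 0 0 0; 1 0 0 -25 0 0 0; 1 0 0 -15 0 0 0; 1 0 0 0 0 0 0; 1 0 0 0 0 0 0"
}}

```text
clock: 5.85
tool_pos: [0.5351, 0.1724, 0.4392]
ee_rot: [3.128, -0.281, -0.009]
force: [-0.4, 1.1, -5.9]
width: 0.0297
grip_force: 40.0
```

```bash
python3 - <<'E'
from h import *
S=robot.read_state();print(S["width"],S["grip_force"],S["force"],S["tool_pos"])
t=T();im,K,E=cam("wrist","w3")
g=cv2.cvtColor(im,cv2.COLOR_BGR2GRAY)
m=(g>185).astype(np.uint8); n,l,st,ce=cv2.connectedComponentsWithStats(m)
Et=E@t  # tool->cam
for i in range(1,n):
    if st[i,4]>250: print(st[i],ce[i].round(1),"tool@.1287:",(1e3*onz(K,Et,ce[i],.1287)).round(1))
print("exp knob",proj(K,Et,np.array([.065,0,.1287])),"boss",proj(K,Et,np.array([0,0,.1287])))
cv2.imwrite("pics/w3x.png",cv2.resize(im[60:300,100:400],(750,600),interpolation=cv2.INTER_CUBIC))
y=np.radians(-4);a=np.array([-.5*np.cos(y),-.5*np.sin(y),3**.5/2]);yj=np.array([-np.sin(y),np.cos(y),0]);xj=np.cross(yj,a)
th=np.radians(40.5);e=np.cos(th)*xj+np.sin(th)*yj
Rm=np.column_stack([np.cross(e,a),-e,-a]);np.savez("fit.npz",R=Rm,a=a,xj=xj,yj=yj)
goto(np.array([.5677,-.1582,.1861])+a*.2557,Rm)
E
```

```text
0.029700277757099575 39.95709258131683 [-0.42075178  1.1252539  -5.90456124] [0.53507947 0.17239327 0.43921535]
[    0     0   271   240 28974] [134.8 109.7] tool@.1287: [ 70.8 -47.8 128.7]
[  261     0   251   262 36245] [378.8 133.6] tool@.1287: [ 61.7  48.4 128.7]
[ 418    0   44   97 2268] [439.   60.6] tool@.1287: [ 88.3  67.7 128.7]
[492   0  20  39 553] [501.2  19.9] tool@.1287: [101.7  87.6 128.7]
[ 228   98   53   49 2099] [254.4 122.8] tool@.1287: [ 65.9  -1.2 128.7]
[  0 154  19  44 631] [  7.5 177.1] tool@.1287: [  43.9 -104.   128.7]
[ 434  292   42   33 1032] [453.3 307.6] tool@.1287: [-19.8  93.9 128.7]
[ 203  294   83   28 1592] [246.7 307.1] tool@.1287: [-19.6  -4.9 128.7]
[ 37 297  38  28 424] [ 51.5 314.7] tool@.1287: [-24.  -99.2 128.7]
exp knob [257.32321801 125.01751582] boss [257.05670668 270.74275782]
shift [-35.9 333.4  32.2] turn [14.6 27.5 42.2]
```

View pics/w3x.png

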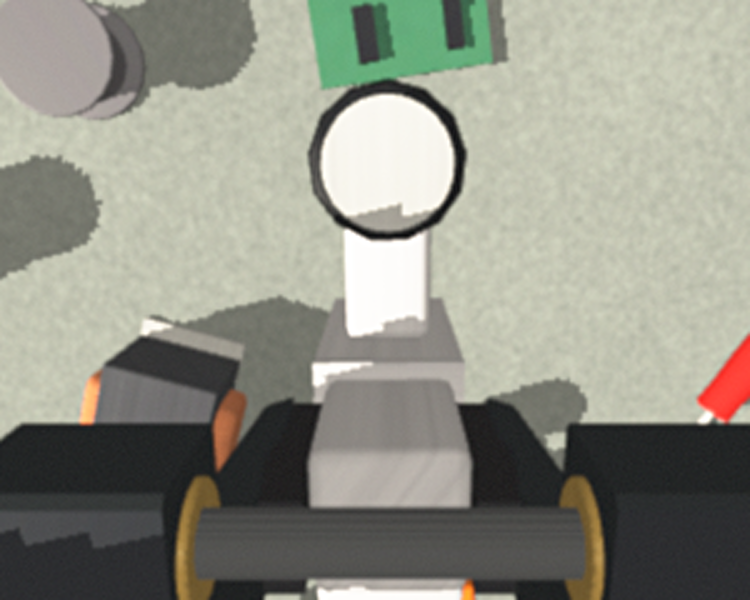

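The crank is held square: boss in the fingers, knob cap centred at (387,158) in the crop, about 1 mm forward in the tool frame. Now I turn it to the fitting attitude.

Emit:
{"api": "arm_command", "payload": {
  "deltas": "1 0 0 0 2.09 3.93 6.03; 1 0 0 0 2.09 3.93 6.03; 1 0 0 0 2.09 3.93 6.03; 1 0 0 0 2.09 3.93 6.03; 1 0 0 0 2.09 3.93 6.03; 1 0 0 0 2.09 3.93 6.03; 1 0 0 0 2.06 3.92 6.02; 1 0 0 0 0 0 0; 1 0 0 0 0 0 0"
}}

```text
clock: 6.8
tool_pos: [0.535, 0.1725, 0.4394]
ee_rot: [-2.553, 1.282, -0.704]
force: [-0.7, 0.3, -4.3]
width: 0.0301
grip_force: 40.0
```

```bash
python3 - <<'E'
from h import *
f=np.load("fit.npz")
goto(np.array([.5677,-.1582,.1861])+f["a"]*.2557-.0008*f["R"][:,0],f["R"])
print(robot.read_state()["qpos"].round(2))
E
```

```text
shift [196.5 273.   -8.5] turn [0.  0.1 0.2]
[ 0.12  0.3   1.46 -0.12  0.88  2.67]
```

Emit:
{"api": "arm_command", "payload": {
  "deltas": "1 24.5 34.1 -1 0 0 0; 1 24.5 34.1 -1 0 0 0; 1 24.5 34.1 -1 0 0 0; 1 24.5 34.1 -1 0 0 0; 1 24.5 34.1 -1 0 0 0; 1 24.5 34.1 -1 0 0 0; 1 24.5 34.1 -1 0 0 0; 1 25 34.3 -1.5 0 0.1 0.2; 1 0 0 0 0 0 0; 1 0 0 0 0 0 0; 1 0 0 0 0 0 0"
}}

```text
clock: 7.9
tool_pos: [0.4393, -0.1478, 0.4076]
ee_rot: [-2.546, 1.286, -0.71]
force: [0.2, 0.2, -5.6]
width: 0.0298
grip_force: 40.0
```

```bash
python3 - <<'E'
from h import *
f=np.load("fit.npz")
goto(np.array([.5677,-.1582,.1861])+f["a"]*.2557-.0008*f["R"][:,0],f["R"])
S=robot.read_state();print(S["qpos"].round(2),S["force"],S["torque"])
w=cam("wrist","w4")[0];s=cam("scene","s4")[0];t=cam("top","t4")[0]
g=lambda im,x,y,w,h,k:cv2.resize(im[y:y+h,x:x+w],None,fx=k,fy=k,interpolation=cv2.INTER_CUBIC)
cv2.imwrite("pics/c4.png",np.hstack([g(s,190,170,80,60,5),g(t,270,130,80,60,5)]))
E
```

```text
shift [0.8 0.3 0.5] turn [-0.2 -0.1 -0.1]
[-0.63  0.09  1.79  0.37  0.83  1.69] [ 0.23412914  0.20753095 -5.59139676] [0.17310806 0.65810708 0.03816588]
```

View pics/c4.png

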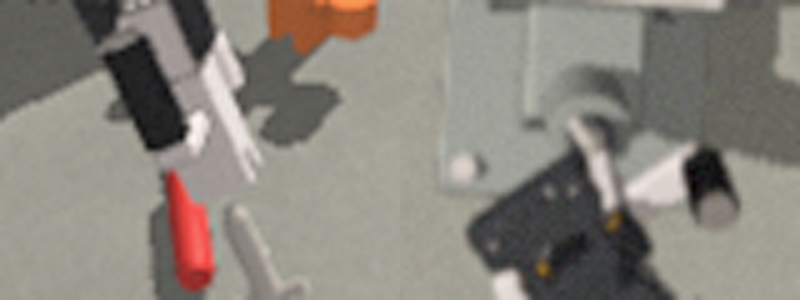

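```bash
python3 - <<'E'
from h import *
t=T();im,K,E=load("s4")
c=t[:3,3]+.2407*t[:3,2]+.0008*t[:3,0]
for i in(-1,1):
  for j in(-1,1):
    for z in(0,.07):print(i,j,z,((proj(K,E,c-z*t[:3,2]+.018*(i*t[:3,0]+j*t[:3,1]))-[190,170]+.5)*5-.5).round(0))
print("tip",((proj(K,E,np.array([.5677,-.1582,.1861]))-[190,170]+.5)*5-.5).round(0))
print("axis pts",[((proj(K,E,c-z*t[:3,2])-[190,170]+.5)*5-.5).round(0) for z in(0,.05)])
E
```

```text
-1 -1 0 [258. 160.]
-1 -1 0.07 [208.  50.]
-1 1 0 [200. 181.]
-1 1 0.07 [149.  72.]
1 -1 0 [251. 186.]
1 -1 0.07 [198.  73.]
1 1 0 [191. 207.]
1 1 0.07 [138.  96.]
tip [233. 209.]
axis pts [array([225., 184.]), array([188., 105.])]
```

The crop shows the hub's underside at (200–260,185), just above the shaft tip (235,212) and in line with it as predicted. I'll insert stepwise and watch the force.

Emit:
{"api": "arm_command", "payload": {
  "deltas": "1 0.8 0.3 5 0 0 0; 1 0 0 5 0 0 0; 1 0 0 5 0 0 0; 1 0 0 4 0 0 0; 1 0 0 4 0 0 0; 1 0 0 4 0 0 0; 1 0 0 0 0 0 0"
}}

```text
clock: 8.75
tool_pos: [0.4531, -0.1502, 0.384]
ee_rot: [-2.544, 1.289, -0.711]
force: [0.7, 0.1, -4.9]
width: 0.0294
grip_force: 40.0
```

Emit:
{"api": "arm_command", "payload": {
  "deltas": "1 0 0 4 0 0 0; 1 0 0 4 0 0 0; 1 0 0 0 0 0 0"
}}

```text
clock: 9.05
tool_pos: [0.457, -0.1505, 0.3771]
ee_rot: [-2.545, 1.289, -0.711]
force: [-0.7, -0.4, -4.9]
width: 0.0295
grip_force: 40.0
```

Emit:
{"api": "arm_command", "payload": {
  "deltas": "1 0 0 4 0 0 0; 1 0 0 4 0 0 0; 1 0 0 4 0 0 0; 1 0 0 0 0 0 0"
}}

```text
clock: 9.45
tool_pos: [0.4627, -0.1514, 0.3662]
ee_rot: [-2.546, 1.29, -0.709]
force: [-2.3, -4.9, -9.6]
width: 0.0297
grip_force: 40.0
```

Emit:
{"api": "arm_command", "payload": {
  "deltas": "1 0 0 4 0 0 0; 1 0 0 4 0 0 0; 1 0 0 4 0 0 0; 1 0 0 0 0 0 0"
}}

```text
clock: 9.85
tool_pos: [0.4687, -0.1519, 0.3559]
ee_rot: [-2.547, 1.29, -0.709]
force: [-2.3, -5.5, -10.7]
width: 0.0299
grip_force: 40.0
```

Emit:
{"api": "arm_command", "payload": {
  "deltas": "1 0 0.5 4 0 0 0; 1 0 0 4 0 0 0; 1 0 0 4 0 0 0; 1 0 0 0 0 0 0"
}}

```text
clock: 10.25
tool_pos: [0.4745, -0.1526, 0.3454]
ee_rot: [-2.546, 1.29, -0.71]
force: [-1.9, -5.6, -11.1]
width: 0.0298
grip_force: 40.0
```

```bash
python3 - <<'E'
from h import *
f=np.load("fit.npz")
goto(np.array([.5677,-.1582,.1861])+f["a"]*.1747-.0008*f["R"][:,0],f["R"])
S=robot.read_state();print(T()[:3,:3].T@S["force"],S["torque"])
E
```

```text
shift [-0.7 -1.5 10. ] turn [-0.1 -0.2 -0.2]
[-0.09497384  8.94891     8.87066003] [-0.74464596  1.55980426 -0.65689449]
```

Emit:
{"api": "arm_command", "payload": {
  "deltas": "1 0 0.4 3 0 0 0; 1 0 0 3 0 0 0; 1 0 0 0 0 0 0"
}}

```text
clock: 10.55
tool_pos: [0.4772, -0.1529, 0.3403]
ee_rot: [-2.546, 1.289, -0.71]
force: [-1.5, -3.4, -8.4]
width: 0.0294
grip_force: 40.0
```

Emit:
{"api": "arm_command", "payload": {
  "deltas": "1 0 0 2 0 0 0; 1 0 0 1 0 0 0; 1 0 0 0 0 0 0"
}}

```text
clock: 10.85
tool_pos: [0.4785, -0.153, 0.3385]
ee_rot: [-2.546, 1.289, -0.711]
force: [-11.2, -4.2, 0.3]
width: 0.0297
grip_force: 40.0
```

Emit:
{"api": "arm_command", "payload": {
  "deltas": "1 0 0 1 0 0 0; 1 0 0 0 0 0 0"
}}

```text
clock: 11.05
tool_pos: [0.4787, -0.153, 0.3384]
ee_rot: [-2.547, 1.288, -0.711]
force: [-21.6, -2.1, 7.7]
width: 0.0296
grip_force: 40.0
```

```bash
python3 - <<'E'
from h import *
f=np.load("fit.npz")
goto(np.array([.5677,-.1582,.1861])+f["a"]*.1747-.0008*f["R"][:,0],f["R"])
S=robot.read_state();print(T()[:3,:3].T@S["force"],S["torque"])
E
```

```text
shift [-0.9 -1.5  1.8] turn [-0.1 -0.2 -0.1]
[ -6.72960296  13.48251132 -17.37078135] [-0.53074346  2.91333046 -0.48246781]
```

Emit:
{"api": "arm_command", "payload": {
  "deltas": "1 0 0 -1 0 0 0; 0 0 0 0 0 0 0; 0 0 0 0 0 0 0; 0 0 0 0 0 0 0; 0 0 0 0 0 0 0; 0 0 0 -10 0 0 0; 0 0 0 -30 0 0 0; 0 0 0 -40 0 0 0; 0 0 0 -30 0 0 0; 0 0 0 0 0 0 0; 0 0 0 0 0 0 0"
}}

```text
clock: 12.15
tool_pos: [0.4234, -0.1486, 0.4335]
ee_rot: [-2.544, 1.289, -0.713]
force: [-0.1, 0.1, -0.6]
width: 0.0881
grip_force: 0.0
```

```bash
python3 - <<'E'
from h import *
print(T().round(4))
w=cam("wrist","w5");s=cam("scene","s5");cam("top","t5")
g=lambda im,x,y,w,h,k:cv2.resize(im[y:y+h,x:x+w],None,fx=k,fy=k,interpolation=cv2.INTER_CUBIC)
cv2.imwrite("pics/c5.png",np.hstack([g(s[0],195,175,80,90,5),g(w[0],156,60,200,225,2)]))
E
```

```text
[[ 0.503  -0.7025  0.5035  0.4234]
 [-0.7998 -0.5991 -0.037  -0.1486]
 [ 0.3276 -0.3841 -0.8632  0.4335]
 [ 0.      0.      0.      1.    ]]
```

View pics/c5.png

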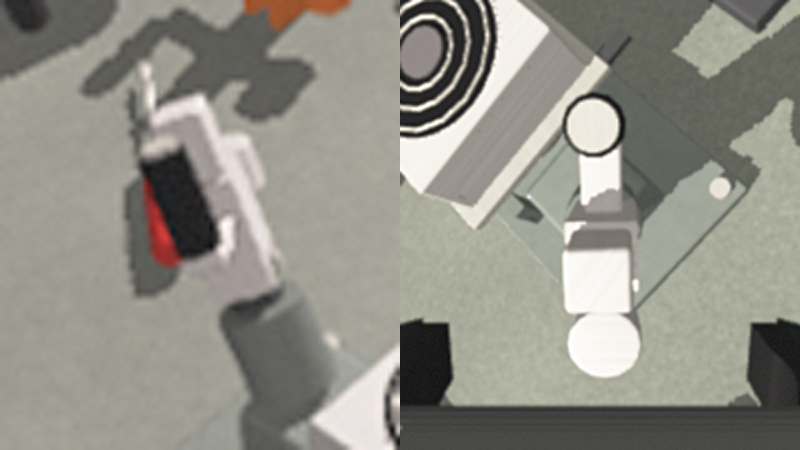

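The scene half shows the crank on the shaft, its hub close above the housing. The wrist half shows boss top at (598,281), knob cap at (594,126) and the pointer at (617,45). I'll compare these with the predicted home pose.

```bash
python3 - <<'E'
from h import *
f=np.load("fit.npz");a=f["a"];Rm=f["R"];w=load("w5");s=load("s5")
tip=np.array([.5677,-.1582,.1861])
ws=lambda X:((proj(*w[1:],X)-[156,60]+.5)*2-.5+[400,0]).round(0)
ss=lambda X:((proj(*s[1:],X)-[195,175]+.5)*5-.5).round(0)
for off in(0,.006,.012):
    P=lambda x,y,z:tip+a*(z-.066+off)+Rm[:,0]*x-Rm[:,1]*y
    print(off,"w boss",ws(P(0,0,.112)),"cap",ws(P(.065,0,.117)),"cw",ws(P(-.05,0,.066)),"| s cap",ss(P(.065,0,.117)),"knob bottom",ss(P(.065,0,.054)),"hub corners",*[ss(P(.018*i,.018*j,0)) for i in(1,-1) for j in(1,-1)])
E
```

```text
0 w boss [600. 279.] cap [600. 123.] cw [601. 343.] | s cap [154. 151.] knob bottom [202. 254.] hub corners [281. 289.] [222. 308.] [287. 260.] [229. 279.]
0.006 w boss [600. 283.] cap [600. 124.] cw [601. 348.] | s cap [149. 141.] knob bottom [198. 244.] hub corners [277. 279.] [218. 299.] [283. 251.] [225. 270.]
0.012 w boss [600. 288.] cap [600. 124.] cw [601. 353.] | s cap [145. 131.] knob bottom [193. 234.] hub corners [273. 270.] [214. 290.] [279. 242.] [221. 262.]
```

The projections match home (offset ≈ 0–2 mm, with a hard stop at 22 N). Now grasp the knob.

```bash
python3 - <<'E'
from h import *
f=np.load("fit.npz");a=f["a"];Rm=f["R"];tip=np.array([.5677,-.1582,.1861])
ps=np.radians(1.8)
goto(tip+a*.169+.065*(np.cos(ps)*Rm[:,0]-np.sin(ps)*Rm[:,1]),Rm)
w=load("w5");Et=w[2]@T()
# measured knob cap centre in tool frame, cap height 117 -> tip+.051a
z=((tip+.051*a-T()[:3,3])@-a); print("cap in tool mm",(1e3*onz(w[1],Et,(252.6,122.6),z)).round(1))
k=np.arange(25)*15-1.8
x=65*np.cos(np.radians(k));y=65*np.sin(np.radians(k))
print("; ".join(f"{u:.1f} {v:.1f}" for u,v in zip(np.diff(x),np.diff(y))))
E
```

```text
shift [ 65.5  -3.7 116.3] turn [-0.1 -0.1 -0.2]
cap in tool mm [ 64.5  -3.7 234.2]
-1.7 16.9; -6.0 15.9; -9.9 13.8; -13.1 10.7; -15.5 7.0; -16.7 2.7; -16.9 -1.7; -15.9 -6.0; -13.8 -9.9; -10.7 -13.1; -7.0 -15.5; -2.7 -16.7; 1.7 -16.9; 6.0 -15.9; 9.9 -13.8; 13.1 -10.7; 15.5 -7.0; 16.7 -2.7; 16.9 1.7; 15.9 6.0; 13.8 9.9; 10.7 13.1; 7.0 15.5; 2.7 16.7
```

Emit:
{"api": "arm_command", "payload": {
  "deltas": "0 32 -1.8 0 0 0 0; 0 33 -1.9 0 0 0 0; 0 0 0 0 0 0 0; 0 0 0 30 0 0 0; 0 0 0 35 0 0 0; 0 0 0 30 0 0 0; 0 0 0 20 0 0 0; 0 0 0 0 0 0 0; 0.4 0 0 0 0 0 0; 1 0 0 0 0 0 0; 1 0 0 0 0 0 0; 1 0 0 0 0 0 0; 1 0 0 0 0 0 0; 1 0 0 0 0 0 0; 1 0 0 0 0 0 0; 1 0 0 0 0 0 0; 1 0 0 0 0 0 0; 1 0 0 0 0 0 0",
  "force": 25
}}

```text
clock: 14.1
tool_pos: [0.5168, -0.2026, 0.3567]
ee_rot: [-2.544, 1.289, -0.711]
force: [-0.2, 0.2, -0.1]
width: 0.0252
grip_force: 25.0
```

Emit:
{"api": "arm_command", "payload": {
  "deltas": "1 -1.7 16.9 0 0 0 0; 1 -6 15.9 0 0 0 0; 1 -9.9 13.8 0 0 0 0; 1 -13.1 10.7 0 0 0 0; 1 -15.5 7 0 0 0 0; 1 -16.7 2.7 0 0 0 0; 1 0 0 0 0 0 0"
}}

```text
clock: 14.8
tool_pos: [0.4366, -0.1927, 0.3098]
ee_rot: [-2.547, 1.291, -0.711]
force: [-10.1, -10.6, -1.5]
width: 0.0252
grip_force: 25.0
```

```bash
cat > chk.py <<'E'
from h import *
f=np.load("fit.npz");a=f["a"];Rm=f["R"];tip=np.array([.5677,-.1582,.1861])
S=robot.read_state();d=Rm.T@(S["tool_pos"]-tip)*1e3
print("tool-frame rel axis",d.round(1),"r",np.hypot(*d[:2]).round(1),"psi",np.degrees(np.arctan2(-d[1],d[0])).round(1),"F tool",(T()[:3,:3].T@S["force"]).round(1),"w",S["width"],"q",S["qpos"].round(2))
E
python3 chk.py
```

```text
tool-frame rel axis [   1.1   65.8 -171.3] r 65.8 psi -89.0 F tool [ 2.9 14.  -3.4] w 0.025155682922084 q [-0.72  0.25  1.89  0.53  0.64  1.42]
```

Emit:
{"api": "arm_command", "payload": {
  "deltas": "1 -16.9 -0.9 0 0 0 0; 1 -15.9 -6 0 0 0 0; 1 -13.8 -9.9 0 0 0 0; 1 -10.7 -13.1 0 0 0 0; 1 -7 -15.5 0 0 0 0; 1 -2.7 -16.7 0 0 0 0; 1 0 0 0 0 0 0"
}}

```text
clock: 15.5
tool_pos: [0.4485, -0.1009, 0.3126]
ee_rot: [-2.545, 1.287, -0.712]
force: [1.4, -3.0, -3.9]
width: 0.0252
grip_force: 25.0
```

```bash
python3 chk.py
```

```text
tool-frame rel axis [ -65.2    1.1 -171. ] r 65.2 psi -179.1 F tool [1.8 2.3 4.2] w 0.02521087078698722 q [-0.52  0.2   1.94  0.43  0.56  1.68]
```

Smooth with low forces. I'll continue to about 1.25 turns.

Emit:
{"api": "arm_command", "payload": {
  "deltas": "1 1.7 -16.9 0 0 0 0; 1 6 -15.9 0 0 0 0; 1 9.9 -13.8 0 0 0 0; 1 13.1 -10.7 0 0 0 0; 1 15.5 -7 0 0 0 0; 1 16.7 -2.7 0 0 0 0; 1 16.9 1.7 0 0 0 0; 1 15.9 6 0 0 0 0; 1 13.8 9.9 0 0 0 0; 1 10.7 13.1 0 0 0 0; 1 7 15.5 0 0 0 0; 1 2.7 16.7 0 0 0 0; 1 0 0 0 0 0 0"
}}

```text
clock: 16.8
tool_pos: [0.5155, -0.2042, 0.3563]
ee_rot: [-2.543, 1.291, -0.712]
force: [1.6, -1.7, 0.3]
width: 0.0253
grip_force: 25.0
```

```bash
python3 chk.py
```

```text
tool-frame rel axis [  65.4   -0.4 -171.8] r 65.4 psi 0.3 F tool [ 2.3 -0.3  0.6] w 0.02529186720991613 q [-0.63  0.35  1.61  0.4   0.76  1.65]
```

Emit:
{"api": "arm_command", "payload": {
  "deltas": "1 -1.7 16.9 0 0 0 0; 1 -6 15.9 0 0 0 0; 1 -9.9 13.8 0 0 0 0; 1 -13.1 10.7 0 0 0 0; 1 -15.5 7 0 0 0 0; 1 -16.7 2.7 0 0 0 0; 1 -16.9 -1.7 0 0 0 0; 1 -15.9 -6 0 0 0 0; 1 -13.8 -9.9 0 0 0 0; 1 0 0 0 0 0 0; 1 0 0 0 0 0 0"
}}

```text
clock: 17.9
tool_pos: [0.4262, -0.1448, 0.3011]
ee_rot: [-2.546, 1.287, -0.707]
force: [-3.0, -0.5, -4.1]
width: 0.0257
grip_force: 25.0
```

```bash
python3 chk.py; python3 - <<'E'
from h import *
w=cam("wrist","w6");s=cam("scene","s6");t=cam("top","t6")
for n,X in(("ptr",[.6957,-.2741,.115]),("gauge",[.6908,-.3029,.121])):
    for k,v in(("w",w),("s",s),("t",t)): print(n,k,proj(v[1],v[2],np.array(X)).round(1))
E
```

```text
tool-frame rel axis [ -45.2   47.6 -170.7] r 65.6 psi -133.5 F tool [-2.4  4.   2.1] w 0.025710025171836466 q [-0.64  0.21  1.97  0.53  0.57  1.48]
ptr w [211.9 -10.7]
ptr s [247.4 276.8]
ptr t [342.5 126.9]
gauge w [231.  -44.8]
gauge s [238.8 281.7]
gauge t [352.4 127.9]
```

Emit:
{"api": "arm_command", "payload": {
  "deltas": "0.52 0 0 0 0 0 0; 0.52 0 0 0 0 0 0; 0.52 0 0 0 0 0 0; 0.52 0 0 -10 0 0 0; 0.52 0 0 -25 0 0 0; 0.52 0 0 -35 0 0 0; 0.52 0 0 -40 0 0 0; 0.52 0 0 -10 0 0 0; 0.52 0 0 0 0 0 0"
}}

```text
clock: 18.95
tool_pos: [0.3656, -0.1407, 0.4065]
ee_rot: [-2.544, 1.289, -0.717]
force: [0.3, -0.4, 0.2]
width: 0.0421
grip_force: 0.0
```

```bash
cat > view.py <<'E'
from h import *
import sys
p=list(map(float,sys.argv[1:4]));th=np.radians(float(sys.argv[4]));yw=np.radians(float(sys.argv[5]))
c,s=np.cos(th),np.sin(th)
R0=np.array([[c,0,s],[0,-1,0],[s,0,-c]])
goto(np.array(p),R.from_euler('z',yw).as_matrix()@R0)
t=T();print(t[:3,:3].round(3).tolist(),t[:3,3])
E
python3 view.py .414 -.32 .197 75 0
```

```text
shift [ 98.4 154.1 212. ] turn [ 22.6  40.3 -49.5]
[[0.502, -0.702, 0.505], [-0.799, -0.599, -0.039], [0.33, -0.384, -0.862]] [ 0.36564277 -0.14072182  0.40649931]
```

Emit:
{"api": "arm_command", "payload": {
  "deltas": "0.52 0 0 0 2.51 4.48 -5.5; 0.52 0 0 0 2.51 4.48 -5.5; 0.52 0 0 0 2.51 4.48 -5.5; 0.52 0 0 0 2.51 4.48 -5.5; 0.52 0 0 0 2.51 4.48 -5.5; 0.52 0 0 0 2.51 4.48 -5.5; 0.52 0 0 0 2.51 4.48 -5.5; 0.52 0 0 0 2.51 4.48 -5.5; 0.52 0 0 0 2.51 4.48 -5.5; 0.52 0 45 0 0 0 0; 0.52 0 45 0 0 0 0; 0.52 0 45 0 0 0 0; 0.52 0 45 0 0 0 0; 0.52 0 0 0 0 0 0; 0.52 0 0 0 0 0 0"
}}

```text
clock: 20.45
tool_pos: [0.361, -0.3208, 0.3949]
ee_rot: [-2.517, 0.084, -1.842]
force: [0.6, -0.3, 0.9]
width: 0.0423
grip_force: 0.0
```

```bash
python3 view.py .414 -.32 .197 75 0; python3 -c "
from h import *
print(robot.read_state()['qpos'].round(2))"
```

```text
shift [-172.5    7.3  110.4] turn [ 0.9  2.6 -3.2]
[[0.302, -0.031, 0.953], [-0.056, -0.998, -0.014], [0.952, -0.049, -0.303]] [ 0.36100675 -0.32082323  0.3949331 ]
[-1.12  0.17  1.87  1.48  1.03 -0.32]
```

Emit:
{"api": "arm_command", "payload": {
  "deltas": "0.52 -34 1 22 0 0 0; 0.52 -34 1 22 0 0 0; 0.52 -34 1 22 0 0 0; 0.52 -34 1 22 0 0 0; 0.52 -34 1 22 0 0 0; 0.52 0 0 0 0 0 0; 0.52 0 0 0 0 0 0"
}}

```text
clock: 21.15
tool_pos: [0.415, -0.317, 0.2022]
ee_rot: [-2.515, 0.078, -1.844]
force: [-1.0, -0.1, 1.3]
width: 0.0424
grip_force: 0.0
```

```bash
python3 - <<'E'
from h import *
print(T()[:3,3].round(4),robot.read_state()["qpos"].round(2))
im,K,E=cam("wrist","w7")
for n,X in(("ptr",[.6957,-.2741,.117]),("gauge",[.6908,-.3029,.121])):print(n,proj(K,E,np.array(X)).round(1))
p=proj(K,E,np.array([.693,-.288,.119])).astype(int);x0=max(p[0]-50,0);y0=max(p[1]-37,0);print("crop origin",x0,y0)
cv2.imwrite("pics/c7.png",cv2.resize(im[y0:y0+75,x0:x0+100],None,fx=8,fy=8,interpolation=cv2.INTER_CUBIC))
E
```

```text
[ 0.415  -0.317   0.2022] [-1.01  0.58  1.92  1.86  0.99 -0.88]
ptr [211.6 184.1]
gauge [238.6 181.7]
crop origin 174 146
```

View pics/c7.png

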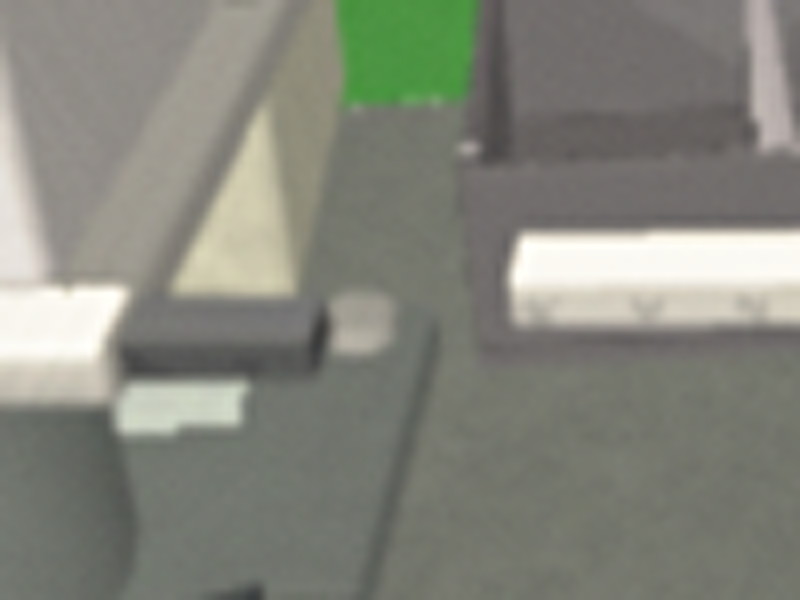

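The crop shows the pointer (dark, end at (318,340)) still below the gauge finger (white, end at (515,285)), by roughly 6 px. I'll take a flatter second view to triangulate.

Emit:
{"api": "arm_command", "payload": {
  "deltas": "0.52 0 0 0 0 8.3 0; 0.52 0 0 0 0 8.3 0; 0.52 -27 0 -5 0 0 0; 0.52 -27 0 -5 0 0 0; 0.52 -27 0 0 0 0 0; 0.52 0 0 0 0 0 0; 0.52 0 0 0 0 0 0; 0.52 0 0 0 0 0 0"
}}

```text
clock: 22.0
tool_pos: [0.4039, -0.3143, 0.1232]
ee_rot: [-2.228, 0.079, -2.199]
force: [-0.3, -0.2, 0.8]
width: 0.0422
grip_force: 0.0
```

```bash
python3 - <<'E'
from h import *
print(T().round(3))
im,K,E=cam("wrist","w8")
for n,X in(("ptr",[.6957,-.2741,.114]),("gauge",[.6908,-.3029,.121])):print(n,proj(K,E,np.array(X)).round(1))
A=load("w7")
def prof(im,cols,r0,r1): print(cols,r0,im[r0:r1,cols[0]:cols[1]].mean(axis=(1,2)).round(0).astype(int).tolist())
a=A[0]; prof(a,(195,208),178,200);prof(a,(242,255),170,194)
x,y=proj(K,E,np.array([.6957,-.2741,.114])).astype(int);prof(im,(x-14,x-4),y-15,y+20)
print("row scan ptr");[print(r,im[r,x-22:x+14].mean(axis=1).astype(int).tolist()) for r in range(y-6,y+12,2)]
x,y=proj(K,E,np.array([.6908,-.3029,.121])).astype(int);prof(im,(x+5,x+15),y-15,y+15)
print("row scan g");[print(r,im[r,x-12:x+8].mean(axis=1).astype(int).tolist()) for r in range(y-4,y+6,2)]
E
```

```text
[[ 0.012 -0.029  1.     0.404]
 [-0.043 -0.999 -0.028 -0.314]
 [ 0.999 -0.043 -0.014  0.123]
 [ 0.     0.     0.     1.   ]]
ptr [210.1 191.9]
gauge [237.  185.3]
(195, 208) 178 [184, 187, 190, 188, 168, 132, 116, 117, 120, 118, 110, 94, 87, 84, 87, 123, 171, 178, 176, 177, 172, 137]
(242, 255) 170 [111, 110, 109, 106, 125, 203, 248, 249, 247, 247, 247, 232, 209, 198, 198, 195, 163, 121, 102, 107, 111, 114, 116, 117]
(np.int64(196), np.int64(206)) 176 [137, 136, 134, 132, 133, 137, 143, 152, 161, 172, 183, 191, 187, 141, 114, 110, 99, 92, 90, 87, 92, 136, 200, 212, 209, 208, 208, 208, 208, 208, 208, 206, 206, 205, 205]
row scan ptr
185 [136, 137, 138, 136, 137, 132, 130, 128, 127, 123, 125, 141, 180, 215, 223, 214, 193, 174, 146, 137, 136, 137, 138, 138, 139, 139, 135, 118, 103, 103, 101, 102, 102, 103, 102, 103]
187 [144, 138, 136, 132, 128, 127, 128, 126, 126, 133, 164, 206, 225, 226, 224, 216, 203, 185, 154, 138, 136, 135, 138, 137, 138, 140, 136, 121, 104, 101, 101, 102, 102, 100, 101, 102]
189 [143, 116, 106, 115, 121, 120, 119, 117, 123, 138, 145, 144, 143, 143, 149, 145, 140, 
[... 1156 characters left out ...]
242), np.int64(252)) 170 [102, 103, 103, 103, 103, 104, 103, 101, 96, 147, 236, 246, 240, 223, 214, 212, 214, 213, 186, 136, 116, 117, 118, 118, 118, 118, 118, 119, 116, 111]
row scan g
181 [101, 101, 102, 103, 102, 101, 101, 102, 103, 99, 99, 142, 221, 246, 246, 245, 244, 243, 244, 246]
183 [102, 101, 103, 102, 103, 104, 102, 101, 100, 101, 116, 170, 223, 228, 225, 224, 225, 224, 225, 224]
185 [100, 103, 101, 102, 102, 104, 102, 101, 98, 91, 110, 171, 207, 202, 207, 208, 199, 209, 214, 216]
187 [103, 103, 102, 104, 103, 103, 103, 102, 95, 85, 102, 170, 216, 207, 187, 188, 206, 214, 215, 215]
189 [101, 103, 104, 102, 103, 103, 102, 98, 93, 85, 85, 118, 145, 138, 130, 131, 139, 140, 140, 140]
```

```bash
cat > fitz.py <<'E'
from h import *
from scipy.optimize import least_squares
def solve(obs):  # obs: list of (K,E,col,[(row,dx,dz)...]); params: x centre, z mid ; y per view from col
    def res(p):
        r=[]
        for i,(K,E,col,es) in enumerate(obs):
            for row,dx,dz in es:
                if row is None: continue
                q=proj(K,E,np.array([p[0]+dx,p[2+i],p[1]+dz])); r+= [q[1]-row]
            r.append(proj(K,E,np.array([p[0],p[2+i],p[1]]))[0]-col)
        return r
    s=least_squares(res,[.693,.118]+[-.285]*len(obs)); return s.x,np.array(s.fun)
def edges(bt,ft,fb): return [(bt,.006,.003),(ft,-.006,.003),(fb,-.006,-.003)]
E
python3 - <<'E'
from fitz import *
A=load("w7")[1:];B=load("w8")[1:]
for n,ea,ca,eb,cb in(("ptr",edges(182.45,188.5,193.2),201,edges(188.8,191.9,197.2),200.5),("gauge",edges(174.7,181.4,186.3),248,edges(179.26,182.6,188.4),246.5)):
    x,r=solve([(*A,ca,ea),(*B,cb,eb)]);print(n,x.round(4),r.round(2))
E
```

```text
ptr [ 0.6951  0.1135 -0.2625 -0.2641] [-0.02 -0.09  0.08 -0.   -0.11 -0.09  0.22  0.  ]
gauge [ 0.6895  0.1224 -0.3126 -0.3127] [ 0.47 -0.31 -0.08  0.    0.33 -0.2  -0.19 -0.  ]
```

Emit:
{"api": "arm_command", "payload": {
  "deltas": "0.52 30 0 -10 0 0 0; 0.52 40 0 -8 0 0 0; 0.52 40 0 -8 0 0 0; 0.52 40 0 -6 0 0 0; 0.52 40 0 -6 0 0 0; 0.52 40 0 -5 0 0 0; 0.52 40 0 0 0 0 0; 0.52 0 -44 0 0 0 0; 0.52 0 -44 0 0 0 0; 0.52 0 -44 0 0 0 0; 0.52 0 -44 0 0 0 0; 0.52 0 0 0 0 0 0; 0.52 0 0 0 0 0 0"
}}

```text
clock: 23.35
tool_pos: [0.3695, -0.1485, 0.4005]
ee_rot: [-2.227, 0.079, -2.198]
force: [-1.0, -0.1, -0.1]
width: 0.0421
grip_force: 0.0
```

```bash
python3 - <<'E'
from h import *
goto(np.array([.3656,-.1407,.4065]),R.from_rotvec([-2.546,1.287,-.707]).as_matrix())
E
```

```text
shift [ 5.6 -7.9 -4.2] turn [-28.7 -53.6  44.1]
```

Emit:
{"api": "arm_command", "payload": {
  "deltas": "0.52 5.6 -7.9 -4.2 0 0 0; 0.52 0 0 0 -3.19 -5.96 4.9; 0.52 0 0 0 -3.19 -5.96 4.9; 0.52 0 0 0 -3.19 -5.96 4.9; 0.52 0 0 0 -3.19 -5.96 4.9; 0.52 0 0 0 -3.19 -5.96 4.9; 0.52 0 0 0 -3.19 -5.96 4.9; 0.52 0 0 0 -3.19 -5.96 4.9; 0.52 0 0 0 -3.19 -5.96 4.9; 0.52 0 0 0 -3.19 -5.96 4.9; 0.52 0 0 0 0 0 0; 0.52 0 0 0 0 0 0"
}}

```text
clock: 24.55
tool_pos: [0.3664, -0.1408, 0.4051]
ee_rot: [-2.564, 1.104, -0.953]
force: [0.0, -0.0, -0.3]
width: 0.0424
grip_force: 0.0
```

```bash
python3 - <<'E'
from h import *
R0=R.from_rotvec([-2.546,1.287,-.707]).as_matrix()
goto(np.array([.4262,-.1448,.3011]),R0)
t=T();im,K,E=cam("wrist","w9")
Et=E@t
# expected knob cap centre: grasp plane: cap top is 117-~86=31mm behind grasp point at grasped pose
X=np.array([.4262,-.1448,.3011])+R0[:,2]*(.147-.031);print("exp cap px",proj(K,E,X))
g=cv2.cvtColor(im,cv2.COLOR_BGR2GRAY)
n,l,st,ce=cv2.connectedComponentsWithStats((g>185).astype(np.uint8))
for i in range(1,n):
    if 150<st[i,4]<4000: print(st[i],ce[i].round(1))
E
```

```text
shift [-16.8  10.1 118.4] turn [-5.3 -7.6  7.5]
exp cap px [279.56143903 237.57978764]
[ 332    0   60   47 1029] [364.1  12.9]
[282  24  42  41 382] [301.7  43.4]
[330  41  10  31 163] [334.1  56.4]
[144  62  59  48 154] [175.2  97. ]
[301  84  71  34 905] [329.1  99.1]
[   0  121   62  103 2649] [ 27.7 169.4]
[ 271  156   54   46 1095] [297.  177.9]
[ 447  194   65   58 1081] [484.7 222.2]
[ 36 292  19  33 401] [ 45.1 308.1]
[ 185  292  103   29 2689] [239.3 306.8]
[459 292  17  32 310] [466.6 306. ]
```

Emit:
{"api": "arm_command", "payload": {
  "deltas": "0.52 0 0 0 -2.6 -3.8 3.7; 0.52 0 0 0 -2.6 -3.8 3.7; 0.52 0 0 0 0 0 0; 0.52 0 0 0 0 0 0"
}}

```text
clock: 25.0
tool_pos: [0.3665, -0.1404, 0.4048]
ee_rot: [-2.546, 1.283, -0.706]
force: [0.2, 0.6, -0.0]
width: 0.0422
grip_force: 0.0
```

```bash
python3 - <<'E'
from h import *
goto(np.array([.4262,-.1448,.3011]),R.from_rotvec([-2.546,1.287,-.707]).as_matrix())
E
```

```text
shift [  0.3   0.6 119.7] turn [-0.1  0.1  0.1]
```

Emit:
{"api": "arm_command", "payload": {
  "deltas": "0.52 0.3 0.6 30 0 0 0; 0.52 0 0 35 0 0 0; 0.52 0 0 25 0 0 0; 0.52 0 0 15 0 0 0; 0.52 0 0 10 0 0 0; 0.52 0 0 4 0 0 0; 0.52 0 0 0 0 0 0; 1 0 0 0 0 0 0; 1 0 0 0 0 0 0; 1 0 0 0 0 0 0; 1 0 0 0 0 0 0; 1 0 0 0 0 0 0",
  "force": 25
}}

```text
clock: 26.2
tool_pos: [0.4254, -0.1447, 0.3017]
ee_rot: [-2.546, 1.287, -0.702]
force: [-3.5, -0.4, 2.1]
width: 0.025
grip_force: 25.0
```

```bash
python3 chk.py
```

```text
tool-frame rel axis [ -45.5   47.8 -171.6] r 66.0 psi -133.6 F tool [-0.8  1.9 -3.5] w 0.025047342629552303 q [-0.64  0.2   1.97  0.52  0.58  1.48]
```

Emit:
{"api": "arm_command", "payload": {
  "deltas": "1 -10.7 -13.1 0 0 0 0; 1 -7 -15.5 0 0 0 0; 1 -2.7 -16.7 0 0 0 0; 1 1.7 -16.9 0 0 0 0; 1 6 -15.9 0 0 0 0; 1 9.9 -13.8 0 0 0 0; 1 13.1 -10.7 0 0 0 0; 1 15.5 -7 0 0 0 0; 1 16.7 -2.7 0 0 0 0; 1 16.9 1.7 0 0 0 0; 1 15.9 6 0 0 0 0; 1 13.8 9.9 0 0 0 0; 1 10.7 13.1 0 0 0 0; 1 2.5 4.9 0 0 0 0; 1 0 0 0 0 0 0; 1 0 0 0 0 0 0"
}}

```text
clock: 27.8
tool_pos: [0.5318, -0.1809, 0.3655]
ee_rot: [-2.543, 1.286, -0.709]
force: [2.6, -0.5, 8.0]
width: 0.0258
grip_force: 25.5
```

```bash
python3 chk.py
```

```text
tool-frame rel axis [  58.2  -29.3 -172.5] r 65.1 psi 26.8 F tool [ 4.3 -4.6 -5.6] w 0.025754835588421714 q [-0.57  0.35  1.58  0.36  0.77  1.73]
```

Emit:
{"api": "arm_command", "payload": {
  "deltas": "0.52 0 0 0 0 0 0; 0.52 0 0 0 0 0 0; 0.52 0 0 0 0 0 0; 0.52 0 0 -10 0 0 0; 0.52 0 0 -25 0 0 0; 0.52 0 0 -40 0 0 0; 0.52 0 0 -45 0 0 0; 0.52 0 0 -45 0 0 0; 0.52 0 0 -35 0 0 0; 0.52 0 0 0 0 0 0; 0.52 0 0 0 0 0 0"
}}

```text
clock: 28.9
tool_pos: [0.4312, -0.1742, 0.5374]
ee_rot: [-2.545, 1.287, -0.703]
force: [0.1, -0.1, -1.0]
width: 0.0422
grip_force: 0.0
```

```bash
python3 - <<'E'
from h import *
t=T();print(t[:3,3])
goto(np.array([.415,-.317,.2022]),R.from_rotvec([-2.515,.078,-1.844]).as_matrix())
E
```

```text
[ 0.43124509 -0.17416357  0.53736315]
shift [ -1.7 225.4 286.7] turn [ 21.6  38.1 -46.8]
```

Emit:
{"api": "arm_command", "payload": {
  "deltas": "0.52 0 0 0 2.4 4.23 -5.2; 0.52 0 0 0 2.4 4.23 -5.2; 0.52 0 0 0 2.4 4.23 -5.2; 0.52 0 0 0 2.4 4.23 -5.2; 0.52 0 0 0 2.4 4.23 -5.2; 0.52 0 0 0 2.4 4.23 -5.2; 0.52 0 0 0 2.4 4.23 -5.2; 0.52 0 0 0 2.4 4.23 -5.2; 0.52 0 0 0 2.4 4.23 -5.2; 0.52 0 40 0 0 0 0; 0.52 0 40 0 0 0 0; 0.52 0 40 0 0 0 0; 0.52 0 40 0 0 0 0; 0.52 0 0 0 0 0 0; 0.52 0 0 0 0 0 0"
}}

```text
clock: 30.4
tool_pos: [0.4276, -0.3347, 0.5276]
ee_rot: [-2.516, 0.082, -1.838]
force: [0.3, 0.3, 0.0]
width: 0.0425
grip_force: 0.0
```

```bash
python3 - <<'E'
from h import *
goto(np.array([.415,-.317,.2022]),R.from_rotvec([-2.515,.078,-1.844]).as_matrix())
goto(np.array([.4039,-.3143,.1232]),R.from_rotvec([-2.228,.079,-2.199]).as_matrix())
E
```

```text
shift [-314.3   -0.8   86.9] turn [-0.   0.2 -0.2]
shift [-393.     0.8  100.3] turn [-0.1 17.  -0.5]
```

Emit:
{"api": "arm_command", "payload": {
  "deltas": "0.52 -39.3 0 10.9 0 0 0; 0.52 -39.3 0 10.9 0 0 0; 0.52 -39.3 0 10.9 0 0 0; 0.52 -39.3 0 10.9 0 0 0; 0.52 -39.3 0 10.9 0 0 0; 0.52 -39.3 0 10.9 0 0 0; 0.52 -39.3 0 10.9 0 0 0; 0.52 -39.3 0 10.9 0 0 0; 0.52 0 0 0 0 0 0; 0.52 0 0 0 0 0 0"
}}

```text
clock: 31.4
tool_pos: [0.4162, -0.3176, 0.2046]
ee_rot: [-2.515, 0.077, -1.841]
force: [0.3, -0.4, -0.3]
width: 0.0422
grip_force: 0.0
```

```bash
cat > prof.py <<'E'
from h import *
import sys
im,K,E=cam("wrist",sys.argv[1]);print(T()[:3,3].round(4))
goto(np.array([.4039,-.3143,.1232]),R.from_rotvec([-2.228,.079,-2.199]).as_matrix())
for n,y,z,x in(("ptr",-.2635,.1224,.6951),("gauge",-.3127,.1224,.6895)):
    c,r=proj(K,E,np.array([x,y,z])).round().astype(int)
    print(n,"cols",c-4,c+5,"rows from",r-12,im[r-12:r+13,c-4:c+5].mean(axis=(1,2)).round(0).astype(int).tolist())
E
python3 prof.py w10
```

```text
[ 0.4163 -0.318   0.2056]
shift [-82.4   0.4  12.9] turn [-0.2 16.7 -0.2]
ptr cols 197 206 rows from 171 [190, 194, 194, 194, 195, 197, 188, 142, 116, 117, 119, 119, 113, 96, 86, 85, 81, 113, 180, 200, 199, 199, 200, 201, 200]
gauge cols 244 253 rows from 171 [110, 111, 111, 110, 107, 112, 178, 247, 250, 247, 248, 247, 241, 217, 200, 200, 202, 180, 128, 106, 109, 113, 116, 117, 116]
```

Emit:
{"api": "arm_command", "payload": {
  "deltas": "0.52 0 0 0 0 8.3 0; 0.52 0 0 0 0 8.3 0; 0.52 -27 0 -5 0 0 0; 0.52 -27 0 -5 0 0 0; 0.52 -27 0 0 0 0 0; 0.52 0 0 0 0 0 0; 0.52 0 0 0 0 0 0; 0.52 0 0 0 0 0 0"
}}

```text
clock: 32.25
tool_pos: [0.4049, -0.3144, 0.1251]
ee_rot: [-2.228, 0.079, -2.195]
force: [0.2, -0.3, -0.4]
width: 0.0424
grip_force: 0.0
```

```bash
python3 prof.py w11
```

```text
[ 0.4048 -0.3144  0.1249]
shift [-1.7  0.  -0.9] turn [-0.1  0.1 -0.1]
ptr cols 196 205 rows from 174 [132, 131, 133, 140, 151, 164, 177, 187, 174, 131, 112, 105, 96, 92, 89, 86, 106, 165, 207, 213, 212, 212, 211, 211, 211]
gauge cols 243 252 rows from 173 [103, 103, 103, 103, 103, 102, 98, 115, 187, 242, 245, 233, 218, 213, 212, 217, 210, 163, 123, 116, 117, 118, 118, 118, 119]
```

```bash
python3 - <<'E'
from fitz import *
A=load("w10")[1:];B=load("w11")[1:]
for n,ea,ca,eb,cb in(("ptr",edges(177.76,183.65,188.4),201,edges(182.6,185.7,190.7),200),("gauge",edges(177.03,183.7,188.5),248,edges(180.8,184.3,190.0),247)):
    x,r=solve([(*A,ca,ea),(*B,cb,eb)]);print(n,x.round(4),r.round(2))
    for V,c,e in((A,ca,ea),(B,cb,eb)):
        pass
E
```

```text
ptr [ 0.6951  0.122  -0.2635 -0.2638] [-0.12 -0.1   0.16 -0.   -0.09 -0.28  0.42  0.  ]
gauge [ 0.6897  0.1223 -0.3124 -0.3125] [ 0.36 -0.3  -0.    0.    0.35 -0.25 -0.14 -0.  ]
```

```bash
python3 - <<'E'
from h import *
f=np.load("fit.npz");a=f["a"];Rm=f["R"];tip=np.array([.5677,-.1582,.1861])
ps=np.radians(26.8)
for v,base in(("scene",-1),("top",-1)):
    im,K,E=cam(v,v[0]+"12")
    for off in(-.002,.0,.004,.012):
        P=tip+a*(.083-.066+off)+.065*(np.cos(ps)*Rm[:,0]-np.sin(ps)*Rm[:,1]);print(v,off,proj(K,E,P).round(1))
    x,y=proj(K,E,P).round().astype(int);x0,y0=x-20,y-20
    c=im[y0:y0+45,x0:x0+45].max(axis=2);n,l,st,ce=cv2.connectedComponentsWithStats((c<50).astype(np.uint8))
    for i in range(1,n):
        if st[i,4]>20: print("  dark",st[i,:2]+[x0,y0],st[i,2:],(ce[i]+[x0,y0]).round(1))
im,K,E=load("s5");ps=np.radians(1.8)   # reference: same knob just after the fit
for off in(0,.004):
    print("s5",off,proj(K,E,tip+a*(.017+off)+.065*(np.cos(ps)*Rm[:,0]-np.sin(ps)*Rm[:,1])).round(1))
c=im[175:240,210:250].max(axis=2);n,l,st,ce=cv2.connectedComponentsWithStats((c<50).astype(np.uint8))
for i in range(1,n):
    if st[i,4]>20: print("  s5 dark",st[i],(ce[i]+[210,175]).round(1))
E
```

```text
scene -0.002 [241.5 211.9]
scene 0.0 [241.2 211.3]
scene 0.004 [240.6 210. ]
scene 0.012 [239.4 207.3]
  dark [235 200] [ 15  21 157] [242.6 210.5]
top -0.002 [320.2 149.4]
top 0.0 [320.3 149.7]
top 0.004 [320.4 150.2]
top 0.012 [320.8 151.3]
  dark [316 143] [ 8  7 41] [319.2 146.2]
s5 0 [231.4 215.7]
s5 0.004 [230.8 214.4]
  s5 dark [ 13  31  15  20 160] [230.9 215.6]
```

The knob is where the home position predicts, and the pointer is within about 0.3 mm of the finger. The gripper is open and clear.

```bash
python3 -c "
from cell import robot
print(robot.sign_off())"
```

```text
the job is handed in; nothing more can be done
None
```

The job is handed in: the crank is home on the drive shaft, the jack is wound until the pointer is level with the gauge finger (about 0.3 mm by my wrist-camera measurement), and the gripper is open and clear; no verdict came back.

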